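# Start the fume hood and open its sash to the working mark

## Task

Get the small bench fume hood ready for work, touching it only with the fingertips. First press the green start button on the grey starter box all the way in and let it come back, while the sash is still where you found it. Then push the sliding sash up from beneath its lip until its red pointer stands within the green band on the height marker, not beyond it, and leave it there and draw the hand clear. Do not take hold of the lip, do not press the red stop button, and leave the rusty sleeve, the collet and the aluminium block standing where they are.

Things in the scene. Friction and masses are not known exactly. Their poses are not given: they have to be found in the camera images.
- hood: The bench fume hood, fixed: 310 mm wide, 200 deep, 470 high, aluminium front posts, clear sides, white fan housing above. Origin: centre of its underside on the bench; x from front to back, y to the operator's left, z up. Front of the posts: x = -100 mm. Window between them: y = -110 to +110 mm; under it a sill, top 32 mm above the bench, reaching forward to x = -100 mm.
- sash (a joint): Height of the sash (clear pane in an aluminium frame, 216 mm wide, 182 high) above closed, in m; grows upward, 0 to 0.235; starts partly open. Closed, its lip's underside is 33 mm above the bench. A yellow counterweight in the right-hand post balances it: it stays where it is left and moves up under a push of about 5 N (2 to 8 N), more if moved fast.
- lip_edge (a point): Lowest point at mid-width of the front edge of the sash's lip; moves with it, axes as the hood's. The lip is a ledge 190 mm wide, 8 thick, standing 29 mm out of the sash towards the operator; its edge is a black bead of 4 mm radius, foremost at hood x = -123 mm. Free below; do not press its upper side. Fingers pointing 45 degrees forward and down fit under it and raise it with their upper side.
- pointer (a point): Tip of the red pointer on the left end of the sash's bottom rail; moves with the sash, 16 mm above the lowest point of the lip, pointing to the left at the marker.
- band (a point): Centre of the green band, 20 mm high and 22 mm wide, on the front of the black marker that is clamped on the scale of the left post. The sash is right when the pointer is at the height of this point, give or take the half band of 10 mm.
- start_button (a joint): How far the green start button is pressed, in m: 0 out, 0.006 fully in. A spring returns it; fully in takes 5 N.
- start_button_top (a point): Centre of the green button's face (26 mm diameter), upper of two on the grey starter box outboard of the hood's right-hand post. The box's face slopes 45 degrees up towards the operator: press forward and down, along the hood's +x and -z in equal parts (minus z of this point). A round collar of 42 mm diameter surrounds the button, 6 mm below its face.
- stop_button (a joint): How far the red stop button is pressed, in m: 0 out, 0.006 fully in.
- stop_button_top (a point): Centre of the red stop button's face (26 mm diameter), 54 mm further down the slope than the green one.
- rusty_sleeve: Brown rusty sleeve, 40 mm diameter, 42 mm high, standing loose on the bench before the hood's left-hand post. Origin: centre of its underside.
- collet: Steel spring collet, 29 mm diameter, 32 mm high, standing loose on the bench about 13 cm in front of the lip. Origin: centre of its underside.
- alu_block: Milled aluminium block, 45 x 60 mm, 32 mm high, lying loose near the front edge of the bench, to the left. Origin: centre of its underside.

How it is judged:
By the outcome, as a careful person would: the job done as asked, in the order asked, and still so for the second after the job is handed in, with the robot touching nothing.
It also fails if it takes over 51 s, if anything falls off the work surface, if the arm or the gripper's body presses on something with over 40 N, if the wrist force passes 120 N, or if a joint passes its speed limit or range.

## Robot

A 6-joint arm with a two-finger parallel gripper is mounted at the origin on a cart in front of the work surface, level with it; the furniture and walls round the work are solid. World frame = base frame: x ahead of the robot, y to its left, z up, the work surface at z = 0. Lengths are in m, angles in rad, forces in N, time in s.
With the tool pointing down it reaches from about 0.3 to 1 m from the base axis. Payload 5.1 kg.
Tool frame: the origin (TCP) lies midway between the tips of the shut fingers; the grasp point (between the pads) lies 19 mm behind it; z points along the fingers, y is the line along which they close (so a half turn about z gives the same grasp; the last joint's range is limited). The gripper opens to 95 mm and grips with 3 to 60 N. Pads are 20 mm wide; open, the fingers measure 119 mm over their backs; the gripper's body (75 mm by 180 mm) begins 59 mm behind the grasp point.
Start: joints at [1.026, 0.124, 1.65, -0, 1.367, -0.083], TCP at [0.29, 0.582, 0.215] pointing down, gripper open.
Joint ranges: [-2.61, 2.61], [-1.02, 2.33], [0.03, 2.71], [-1.35, 4.49], [0.32, 2.68], [-2.91, 2.91]. Speed limits (rad/s): [2.57, 2.57, 3.14, 3.14, 3.14, 3.14].

## Interface

Orientations are given as a rotation vector (axis times angle).
In Python, from rig import env gives the robot as it stands. Calls block until the motion is done:
- env.move_to(position, orientation): joint-space move of the TCP to a pose.
- env.move_straight(position, rot=None, vel=0.15, guard=None): straight line of the TCP; rot=None keeps the orientation; vel is the mean speed in m/s. With guard (N) it stops when the force on the tool has changed by that much, and returns True; else False.
- env.move_j(angles): joint-space move.
- env.let_go() and env.close_gripper(): open the fingers fully, or close them until they stop; the grip force is fixed at half the most.
- env.pause(seconds).
- env.inverse_kinematics(position, orientation): joint angles nearest the present ones, or None.
- env.capture(name): name is "scene" or "top"; returns a dict with "color" (384x512x3 uint8, blue, green, red), "vfov" (degrees; the focal length in pixels is half the picture's height over the tangent of half this angle, whatever the lens; pixels are square), "cx", "cy" (the principal point, pixels), "k1" (the pictures are not rectified: a ray, as slopes to the right and down, at radius r is drawn at 1 + k1 r^2 times it, then the intrinsics apply), "eye" and "orientation" of the camera in the world. Camera axes: x right, y up, looking along -z (the intrinsics and any distortion apply to the point x, -y, -z); pixel columns grow to the right and rows downward; lengths in m; the calibration is good to about 2 mm. A picture is of the moment at which its call begins. There is no depth.
A pose or a line that the arm cannot do raises env.MotionError and nothing moves.
- env.sign_off(): hands the job in; it is judged then, once.
Readings, each from a call of its own:
- env.current_time_s(): time.
- env.current_joint_positions(): joint angles.
- env.current_joint_vel(): joint speeds.
- env.current_joint_efforts(): joint torques, N m.
- env.current_tool_pos(): TCP position.
- env.current_tcp_rot(): TCP orientation.
- env.current_force(): force on the tool from outside, world axes, zero at the start.
- env.current_torque(): the same for the moment, N m.
- env.current_width(): finger opening in m.
- env.current_gripper_force(): force on a finger pad.
Only numpy, scipy, OpenCV 4.12 (cv2) and the standard library are available. Lean on these libraries where they do the work, as an engineer would, in place of code of your own. Each camera call takes 0.05 s, during which the arm holds its last target. There are 200 camera calls.

## Working session

There is one attempt and no reset: what is moved stays moved. The work goes in short steps, each a Python script; the robot and the scene stay as the last script left them, time stands still between calls to the robot, and variables do not carry over. Pictures are saved under pics/ and viewed, at most 10 in all, crops included, and the job is handed in when it is done.

```bash
mkdir -p pics; ls
python3 - <<'E'
from rig import env
import cv2,numpy as np,pickle
for n in("scene","top"):
    c=env.capture(n); cv2.imwrite(f"pics/{n}0.png",cv2.resize(c["color"],(800,600),interpolation=cv2.INTER_CUBIC)); pickle.dump(c,open(f"{n}0.pkl","wb"))
    print({k:v for k,v in c.items() if k!="color"})
print(env.current_tcp_rot(),env.current_time_s())
E
```

```text
pics
{'vfov': 49.05903306365306, 'cx': 254.9059194695306, 'cy': 191.97799671141064, 'k1': -0.017717751950221607, 'eye': array([-0.00715472, -0.11340518,  0.81544973]), 'orientation': array([ 0.6731901 , -0.39636585, -1.04804845])}
{'vfov': 43.52447183906874, 'cx': 255.6821118667538, 'cy': 192.1875757829184, 'k1': -0.11986400061002286, 'eye': array([0.37911934, 0.16838999, 1.15675677]), 'orientation': array([ 0.14188531, -0.08850439, -1.59421493])}
[-7.18829785e-01 -3.05766753e+00  2.74849058e-03] 0.1
```

View pics/scene0.png

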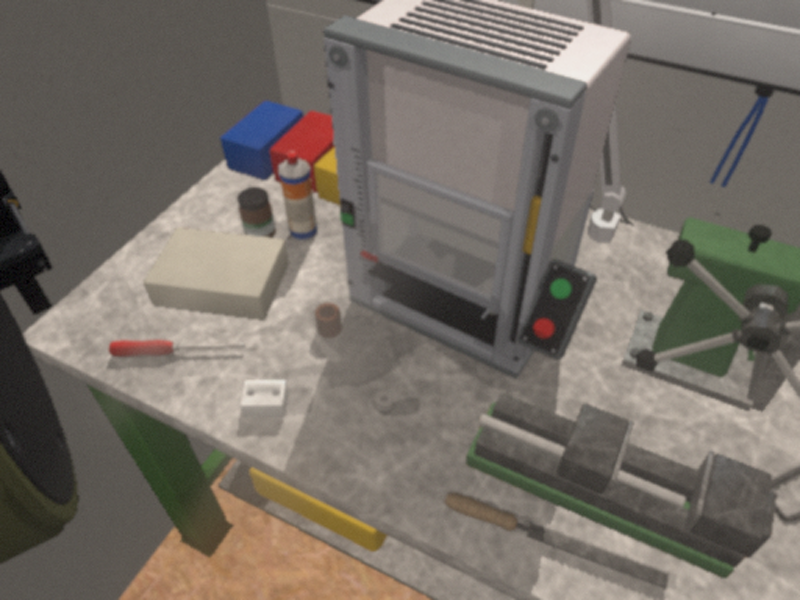

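View pics/top0.png

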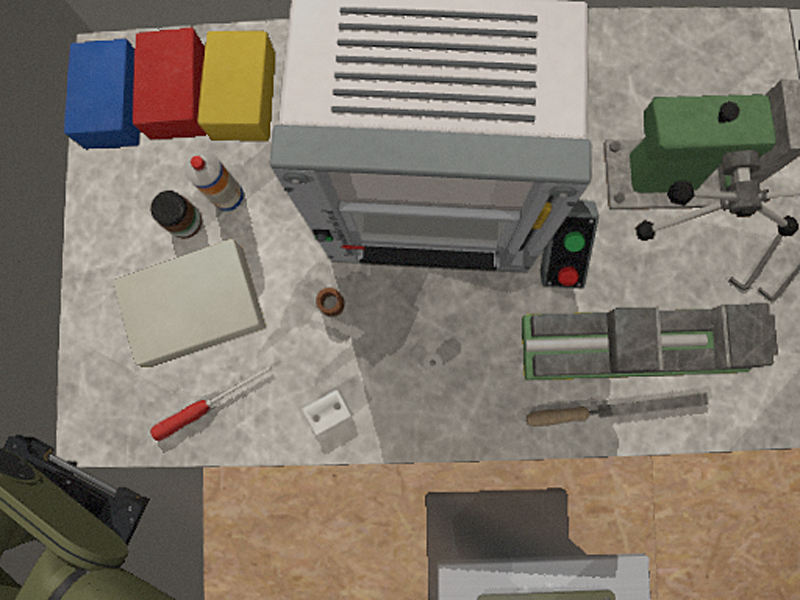

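The pictures show the hood with start and stop buttons at scene (561,289) and (543,328), the green band at (347,213) and the red pointer at (369,256). In the top view they are at (574,242), (568,277), (323,236) and (352,247). The sleeve, collet and block stand in front of the hood. I'll triangulate these points next.

```bash
cat > h.py <<'E'
import cv2,numpy as np,pickle
from scipy.spatial.transform import Rotation as R
def ray(c,p):
    f=192/np.tan(np.radians(c["vfov"]/2))
    d=np.array([(p[0]-c["cx"])/f,(p[1]-c["cy"])/f]); s=d.copy()
    for _ in range(20): s=d/(1+c["k1"]*(s@s))
    v=R.from_rotvec(c["orientation"]).apply([s[0],-s[1],-1.]); return v/np.linalg.norm(v)
def plane(c,p,z):
    v=ray(c,p); return c["eye"]+v*(z-c["eye"][2])/v[2]
def tri(a,p,b,q):
    u,v=ray(a,p),ray(b,q); A=np.stack([u,-v],1)
    t=np.linalg.lstsq(A,b["eye"]-a["eye"],rcond=None)[0]
    P,Q=a["eye"]+u*t[0],b["eye"]+v*t[1]; return (P+Q)/2,np.linalg.norm(P-Q)
def blob(c,seed,col,rad=12):
    """largest blob of saturated red/green near seed (native pixels)"""
    im=c["color"].astype(int); b,g,r=im[...,0],im[...,1],im[...,2]
    m=(g-np.maximum(r,b)>18) if col=="g" else (r-np.maximum(g,b)>40)
    w=np.zeros(m.shape,bool); x,y=map(int,seed); w[y-rad:y+rad+1,x-rad:x+rad+1]=1
    n,l,s,ce=cv2.connectedComponentsWithStats((m&w).astype(np.uint8))
    i=1+np.argmax(s[1:,4]); return ce[i],s[i],np.argwhere(l==i)[:,::-1]
def n8(p): return (np.array(p)+.5)*.64-.5
E
python3 - <<'E'
from h import *
S,T=[pickle.load(open(n+"0.pkl","rb")) for n in("scene","top")]
for n,a,b,col in [("start",(561,289),(574,242),"g"),("stop",(543,328),(568,277),"r"),("band",(347,213),(323,236),"g"),("ptr",(369,256),(352,247),"r")]:
    A,B=blob(S,n8(a),col),blob(T,n8(b),col)
    pa,pb=A[0],B[0]
    print(n,A[0].round(1),A[1],B[0].round(1),B[1],[x.round(4) for x in tri(S,pa,T,pb)])
    if n=="ptr":
        pa=A[2][A[2][:,0].argmin()];pb=B[2][B[2][:,0].argmin()]
        print(" tip",pa,pb,tri(S,pa,T,pb))
P,Q=plane(T,n8((273,165)),.44),plane(T,n8((590,180)),.44);print("edge",P,Q,np.degrees(np.arctan2(-(P-Q)[0],(P-Q)[1])))
for n,p,z in [("sleeve",(330,301),.042),("collet",(433,362),.032),("block",(327,413),.032)]: print(n,plane(T,n8(p),z))
print("corners",plane(S,n8((517,373)),0),plane(S,n8((351,300)),0))
a=cv2.resize(S["color"][95:245,205:405],(800,600),interpolation=cv2.INTER_CUBIC);cv2.imwrite("pics/s1.png",a)
a=cv2.resize(T["color"][90:240,190:390],(800,600),interpolation=cv2.INTER_CUBIC);cv2.imwrite("pics/t1.png",a)
E
```

```text
start [358.5 184.3] [352 178  14  14 151] [367.2 154.2] [361 148  14  13 142] [array([ 0.5886, -0.0269,  0.2159]), np.float64(0.0015)]
stop [347.7 209.5] [341 203  14  14 145] [363.1 176.4] [357 171  14  12 132] [array([ 0.5505, -0.0235,  0.178 ]), np.float64(0.0014)]
band [221.8 139.6] [218 136   8   8  43] [210.1 152.6] [208 151   5   4  15] [array([0.6047, 0.2919, 0.1982]), np.float64(0.0027)]
ptr [233.9 162.7] [232 161   5   4  12] [225.1 157.8] [219 157  14   3  29] [array([0.6074, 0.2665, 0.1351]), np.float64(0.0013)]
 tip [232 161] [219 157] (array([0.61209696, 0.27788141, 0.1312513 ]), np.float64(0.004655295839163542))
edge [0.62637232 0.3155402  0.44      ] [6.00050831e-01 2.16153465e-04 4.40000000e-01] -4.77166956189116
sleeve [0.54621317 0.3094173  0.042     ]
collet [0.45101137 0.15712309 0.032     ]
block [0.37896516 0.31724668 0.032     ]
corners [ 6.02017913e-01  7.61072493e-03 -1.11022302e-16] [0.6201936  0.31049151 0.        ]
```

View pics/s1.png

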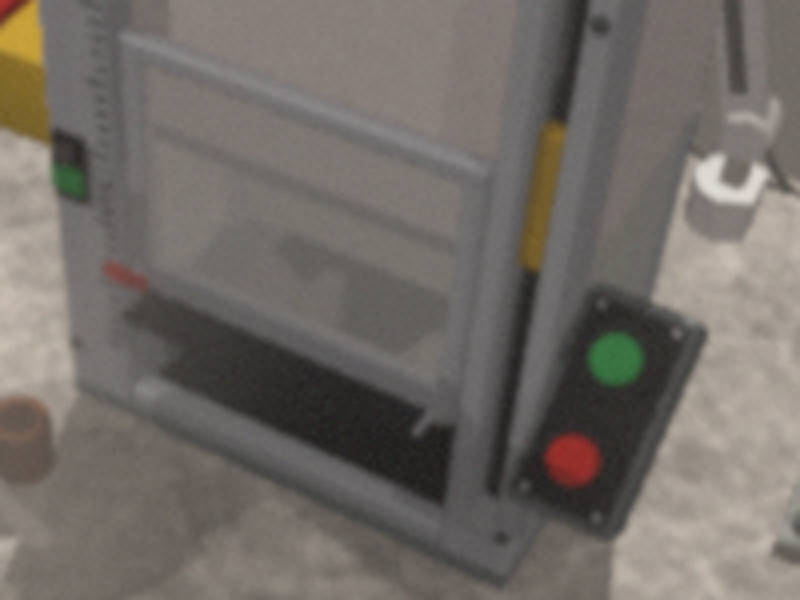

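View pics/t1.png

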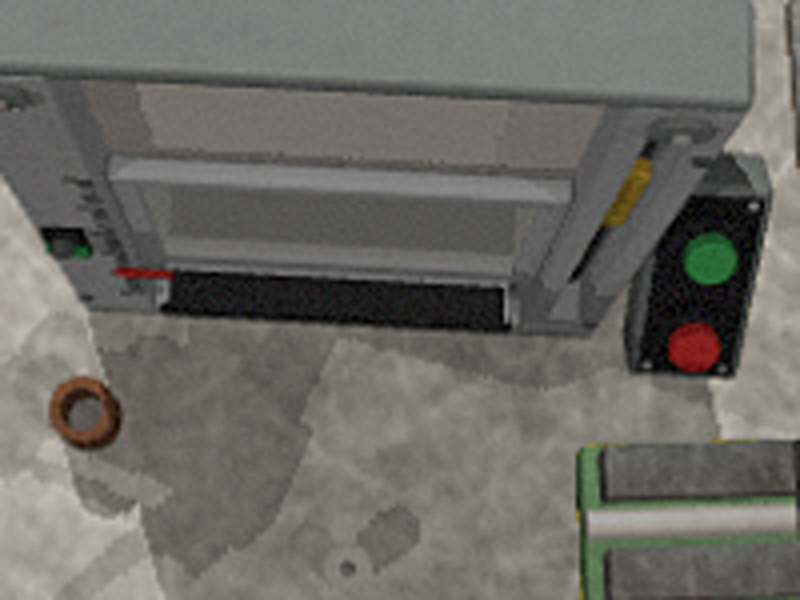

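The crops show the band unobstructed in the scene view, around native (222,140), and partly hidden by the marker's knob in the top view. The distance between the two buttons comes out at 53.9 mm, which matches the 54 mm given, and the yaw is about -4.8°. Next I'll press the button.

```bash
cat >> h.py <<'E'
yaw=np.radians(-4.8); hx=np.array([np.cos(yaw),np.sin(yaw),0]); hy=np.array([-np.sin(yaw),np.cos(yaw),0]); Z=np.array([0,0,1.])
O=np.array([.611,.159,0])+.1*hx      # hood origin
def hood(p): p=np.asarray(p)-O; return np.array([p@hx,p@hy,p[2]])
def world(h): return O+h[0]*hx+h[1]*hy+h[2]*Z
d=(hx-Z)/2**.5; n=(hx+Z)/2**.5
def rot(s): y=s*hy; return R.from_matrix(np.stack([np.cross(y,d),y,d],1)).as_rotvec()
E
python3 - <<'E'
from h import *
from rig import env
S,T=[pickle.load(open(k+"0.pkl","rb")) for k in("scene","top")]
for c,x,y in((S,216,133),(T,205,147)):
    im=c["color"][y:y+14,x:x+12].astype(int); print(x,y);print(im[...,1]-np.maximum(im[...,0],im[...,2]))
for p in([.6047,.2919,.1982],[.6074,.2665,.1351],[.5886,-.0269,.2159]): print(hood(p).round(4))
P=np.array([.5886,-.0269,.2159])
for s in(1,-1): print(s,[None if (q:=env.inverse_kinematics(P-k*d,rot(s))) is None else q.round(2) for k in(.08,0)])
E
```

```text
216 133
[[-11  -7  -6  -3  -4  -6  -3  -6  -3  -3  -4  -5]
 [-10  -6  -3  -4  -2  -2  -4  -4  -3  -8  -7  -3]
 [-11  -3   5   3   0   2  -1   1  -2  -6   0  -5]
 [ -9   2  16  20  15  15  12   8   3  -5  -4  -5]
 [ -7   4  19  27  30  32  30  23  18   8   0  -6]
 [ -6   5  21  31  37  36  35  33  26  18   5   0]
 [ -9   3  18  33  35  36  34  36  32  22   6  -1]
 [ -8   3  15  30  36  37  38  38  32  25   8  -2]
 [-10  -4   4  20  31  35  35  35  34  27  11   0]
 [-11  -7  -2   5  15  26  32  33  32  25   9  -1]
 [-11  -9  -8  -4   1   7  14  22  22  21   7  -2]
 [-10 -10  -6  -7  -2  -3   0   5  10  11   3  -3]
 [-10 -10  -8  -7  -4  -3  -3  -3   0  -2  -3  -5]
 [-10  -8  -8  -6  -6  -3  -4  -2  -3  -3  -6  -2]]
205 147
[[-6  3 -6  3 -4 -4 -2  0 -2 -3  1  0]
 [ 5  1 -7 -3  1 -5  0 -4  1  1 -1  1]
 [-5  2  1 -4 -5 -3 -3  2  1 -1 -1 -3]
 [ 5 -4 -1 -3 -5 -4 -4 -4 -1  1 -1 -1]
 [-5  0 -1 13 18 21 23  2 -9  1 -4  1]
 [ 3 -2  1 23 43 46 44 22 -4 -1  2  0]
 [-1  1 -3 22 40 43 38 29  2 -4 -2 -4]
 [ 2  0 -3 11 20 21 19 11 -4 -2  0  0]
 [-1 -2  0 -5 -4 -2 -7 -2 -3 -1  1  1]
 [-2  0  4 -4 -2 -1 -1 -3 -3  0 -1  1]
 [-2 -1  0  2 -4 -3 -6 -1 -1 -2  2  2]
 [-4 -2 -2  2 -3  0 -1  2 -4  0  0  1]
 [-8 -4 -7 -1  2  1 -1  0 -2 -1 -1 -3]
 [-5 -7 -4 -1 -1  0 -2  0  0  2 -3  2]]
[-0.1174  0.1319  0.1982]
[-0.1126  0.1068  0.1351]
[-0.1068 -0.1871  0.2159]
1 [array([-0.18, -0.68,  2.34,  0.11,  0.7 , -1.72]), array([-0.17, -0.46,  2.3 ,  0.12,  0.52, -1.73])]
-1 [array([-0.18, -0.68,  2.34,  0.11,  0.7 ,  1.42]), array([-0.17, -0.46,  2.3 ,  0.12,  0.52,  1.41])]
```

Run:
```python
from h import *
from rig import env
S,T=[pickle.load(open(k+"0.pkl","rb")) for k in("scene","top")]
im=T["color"][144:158,196:214].astype(int); print(im[...,1]-np.maximum(im[...,0],im[...,2]))
for q in((206.5,151),(206.5,152),(206.5,150)):
    p,e=tri(S,(221.9,139.6),T,q); print(hood(p).round(4),e.round(4))
v=ray(S,(221.9,139.6)); 
for x in(-.105,-.11,-.115): 
    t=(x-hood(S["eye"])[0])/(v@hx); print(x,hood(S["eye"]+t*v).round(4))
P=np.array([.5886,-.0269,.2159]); r=rot(-1)
env.close_gripper()
env.move_to(P-.06*d,r)
env.move_straight(P-.008*d,vel=.1)
print(env.current_time_s(),env.current_tool_pos(),env.current_force())
c=env.capture("scene"); cv2.imwrite("pics/s2.png",cv2.resize(c["color"][95:245,205:405],(800,600),interpolation=cv2.INTER_CUBIC))
```

```text
[[ -6  -3  -2  -1  -1  -3  -3  -3  -1  -3  -1  -5  -3  -3  -3  -5  -2  -1]
 [ -7  -5  -2   0  -1  -5   2  -3   3  -3  -2  -2  -1  -2   2   1   4   0]
 [ -5  -6  -4  -4  -1  -1   0  -1  -2   1  -5  -2  -1  -3  -1  -2   0   0]
 [ -5  -7  -9   2  -2   1  -8  -1  -5  -6   3  -6   3  -4  -4  -2   0  -2]
 [ -4  -4  -4  -4   0  -2  -2 -10   4   5   1  -7  -3   1  -5   0  -4   1]
 [ -8  -6  -5  -4  -6   0  -2   0  -6  -5   2   1  -4  -5  -3  -3   2   1]
 [ -4  -7  -3  -5  -4   6   0  -4   2   5  -4  -1  -3  -5  -4  -4  -4  -1]
 [ -6  -4  -6  -9  -1  20  25  -3   0  -5   0  -1  13  18  21  23   2  -9]
 [ -5  -6  -7  -6  -7   8  21   2   0   3  -2   1  23  43  46  44  22  -4]
 [ -3  -3  -8  -6  -8   3   7  -1  -4  -1   1  -3  22  40  43  38  29   2]
 [ -8  -8  -6  -6  -6  -7  -9  -5  -1   2   0  -3  11  20  21  19  11  -4]
 [ -6  -5  -6  -7  -5  -7  -6  -5  -2  -1  -2   0  -5  -4  -2  -7  -2  -3]
 [ -4  -7  -7  -7  -6  -5  -5  -5  -5  -2   0   4  -4  -2  -1  -1  -3  -3]
 [ -6  -7  -5  -8  -4  -7  -6  -7  -6  -2  -1   0   2  -4  -3  -6  -1  -1]]
[-0.1112  0.1392  0.1903] 0.0015
[-0.1134  0.1383  0.1921] 0.0027
[-0.1091  0.1401  0.1884] 0.0003
-0.105 [-0.105   0.1432  0.1841]
-0.11 [-0.11    0.1392  0.1895]
-0.115 [-0.115   0.1352  0.1949]
4.6083 [ 0.58304666 -0.02623525  0.22161138] [ 0.16594922 -0.09399171 -0.97892347]
```

View pics/s2.png

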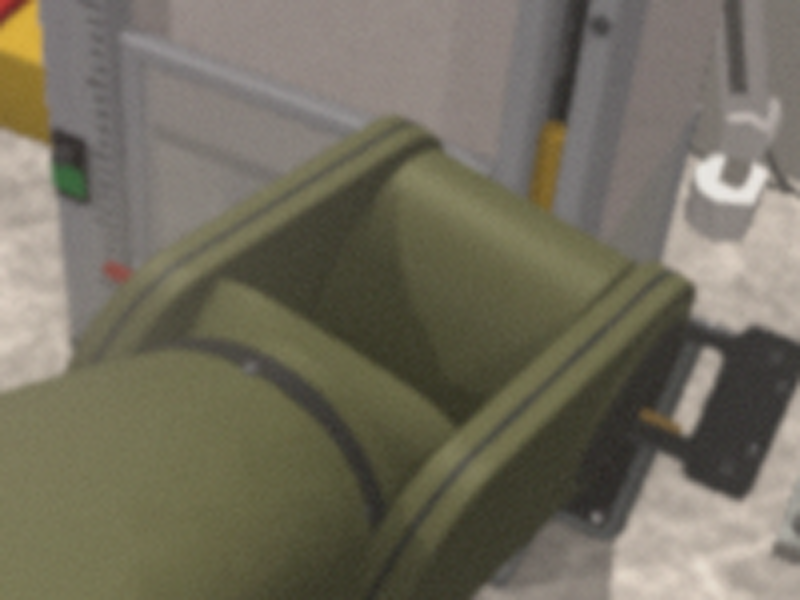

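The hand is lined up and blocks the view of the button, while the band and pointer stay visible at crop (70,180) and (117,270). Pressing now with a force guard.

Run:
```python
from h import *
from rig import env
P=np.array([.5886,-.0269,.2159])
f0=np.array(env.current_force())
for lim in (1.5,10):
    g=env.move_straight(P+.012*d,vel=.02,guard=lim)
    t=np.array(env.current_tool_pos()); print(lim,g,"depth",(t-P)@d,"f",-(np.array(env.current_force())-f0)@d, env.current_time_s())
env.pause(.3);print("f",-(np.array(env.current_force())-f0)@d,(np.array(env.current_tool_pos())-P)@d)
env.move_straight(P-.07*d,vel=.1)
c=env.capture("top"); pickle.dump(c,open("top1.pkl","wb"))
print(env.current_time_s())
```

```text
1.5 True depth -0.005302110311742471 f 4.024988245272035 5.05
10 True depth -0.0004266239184149777 f 10.63637553755755 5.4917
f 11.180801330936605 -0.00045006394794988385
6.6917
```

Run:
```python
from h import *
from rig import env
P=np.array([.5886,-.0269,.2159])
env.move_straight(P-.010*d,vel=.1); env.pause(.2)
f0=np.array(env.current_force())
for k in np.arange(-8.5,3,.75):
    env.move_straight(P+k*1e-3*d,vel=.02)
    f=-(np.array(env.current_force())-f0)@d
    print(round(k,2),round(((np.array(env.current_tool_pos())-P)@d)*1e3,2),round(f,2))
    if f>18: break
env.move_straight(P-.07*d,vel=.1)
print(env.current_time_s())
```

```text
-8.5 -8.63 0.97
-7.75 -7.71 1.04
-7.0 -6.95 0.33
-6.25 -6.31 3.8
-5.5 -5.53 3.01
-4.75 -4.76 3.62
-4.0 -4.04 3.64
-3.25 -3.28 4.15
-2.5 -2.53 4.61
-1.75 -1.75 5.35
-1.0 -1.01 6.15
-0.25 -0.46 9.18
0.5 -0.27 20.19
11.75
```

The button went from first contact at about -6.5 mm to a hard stop at -0.5 mm, so it made the full 6 mm travel. Now the sash: I'll approach beneath the lip, find contact, and raise it part way.

Run:
```python
from h import *
from rig import env
r=rot(-1)
lip=.119; con=world([-.1218,0,lip+.0012]); tcp=con+.020*d-.010*n
print("target tcp",hood(tcp))
env.move_straight(world([-.22,-.187,.26]),vel=.15)
env.move_straight(world([-.22,0,tcp[2]-.022]),vel=.2)
print(env.move_straight(tcp-.022*Z,vel=.1,guard=8)); env.pause(.2)
z0=env.current_tool_pos()[2]
g=env.move_straight(tcp+.02*Z,vel=.02,guard=2.5)
t=np.array(env.current_tool_pos()); print(g,"start",z0,"contact dz from expected",t[2]-tcp[2],env.current_force(),hood(t))
if g:
    env.move_straight(t+.040*Z,vel=.03); print(hood(env.current_tool_pos()),env.current_force())
for k in("scene","top"):
    c=env.capture(k); pickle.dump(c,open(k+"2.pkl","wb"))
    x,y=(205,95) if k=="scene" else (190,90)
    cv2.imwrite(f"pics/{k}2.png",cv2.resize(c["color"][y:y+150,x:x+200],(800,600),interpolation=cv2.INTER_CUBIC))
print(env.current_time_s())
```

```text
target tcp [-1.14728932e-01 -8.55121090e-18  9.89867966e-02]
False
True start 0.07695308013302078 contact dz from expected -0.016567421692042825 [0.04619539 0.2606237  0.31489786] [-0.11538087 -0.00041898  0.08241937]
[-0.11736679 -0.00145011  0.12022683] [-9.38148192 -0.32320484 -5.20127039]
17.5917
```

View pics/scene2.png

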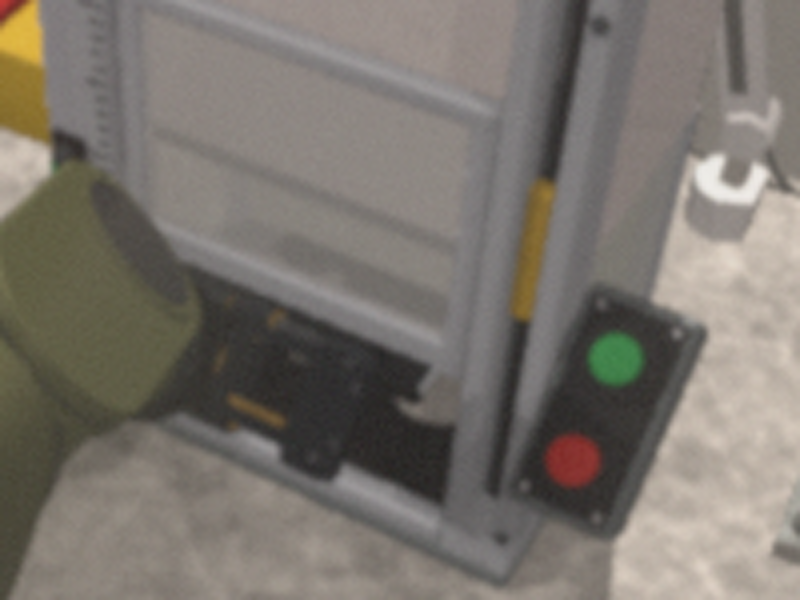

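The sash has risen: its rail at crop x=440 went from about y=395 to 345. The pointer is hidden here, so I'll check the top view.

Run:
```python
from h import *
from rig import env
for k,s in(("0",(225,158)),("2",(222,156))):
    T=pickle.load(open(f"top{k}.pkl","rb")); a=blob(T,s,"r",9); print(k,a[0],a[1])
    # pointer tip end moves in vertical at fixed hood x,y: solve z along ray with hood x
    v=ray(T,a[0]); e=T["eye"]
    t=(-.1126-hood(e)[0])/(v@hx); print(hood(e+t*v))
```

```text
0 [225.13793103 157.75862069] [219 157  14   3  29]
[-0.1126      0.10609976  0.13708912]
2 [223.77142857 154.31428571] [217 153  15   4  35]
[-0.1126      0.10566162  0.17082093]
```

View pics/top2.png

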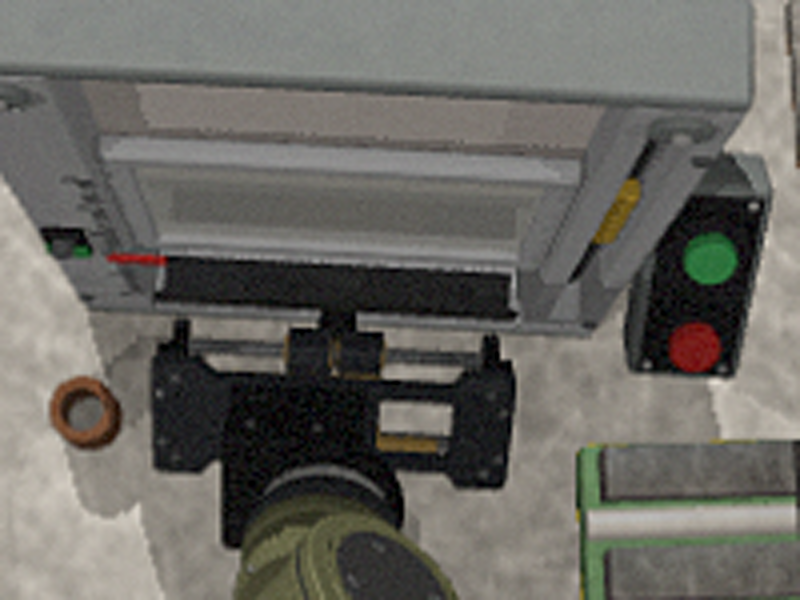

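The top view shows the shut fingers under the lip at mid-width and the pointer near crop (110,257), clearly raised but only coarsely measurable from here. I'll drop the hand, move clear and take a clean scene view.

Run:
```python
from h import *
from rig import env
t=np.array(env.current_tool_pos())
env.move_straight(t-.02*Z,vel=.08)
env.move_straight(t-.02*Z-.11*hx,vel=.15)
env.move_straight(world([-.23,-.16,.16]),vel=.2)
for k in("scene","top"):
    c=env.capture(k); pickle.dump(c,open(k+"3.pkl","wb"))
S=pickle.load(open("scene3.pkl","rb"))
cv2.imwrite("pics/scene3.png",cv2.resize(S["color"][95:245,205:405],(800,600),interpolation=cv2.INTER_CUBIC))
S0=pickle.load(open("scene0.pkl","rb"))
T0,T=[pickle.load(open(f"top{k}.pkl","rb")) for k in(0,3)]
A0,B0=blob(S0,(234,163),"r",9),blob(T0,(225,158),"r",9)
print(env.current_time_s())
A,B=blob(S,(233,154),"r",12),blob(T,(223,154),"r",9)
for a,b,s,tt in((A0,B0,S0,T0),(A,B,S,T)):
    p,e=tri(s,a[0],tt,b[0]); print(a[0],a[1],b[0],b[1],hood(p).round(4),e)
    v=ray(s,a[0]); e=s["eye"]; k=(-.1126-hood(e)[0])/(v@hx); print("scene-only",hood(e+k*v).round(4))
```

```text
20.1167
[233.91666667 162.66666667] [232 161   5   4  12] [225.13793103 157.75862069] [219 157  14   3  29] [-0.1126  0.1068  0.1351] 0.0012566504497879924
scene-only [-0.1126  0.1076  0.1346]
[235.48648649 152.7027027 ] [230 150  11   7  37] [223.6        154.22857143] [217 153  15   3  35] [-0.1099  0.1054  0.1647] 0.003585260107884369
scene-only [-0.1126  0.1012  0.169 ]
```

View pics/scene3.png

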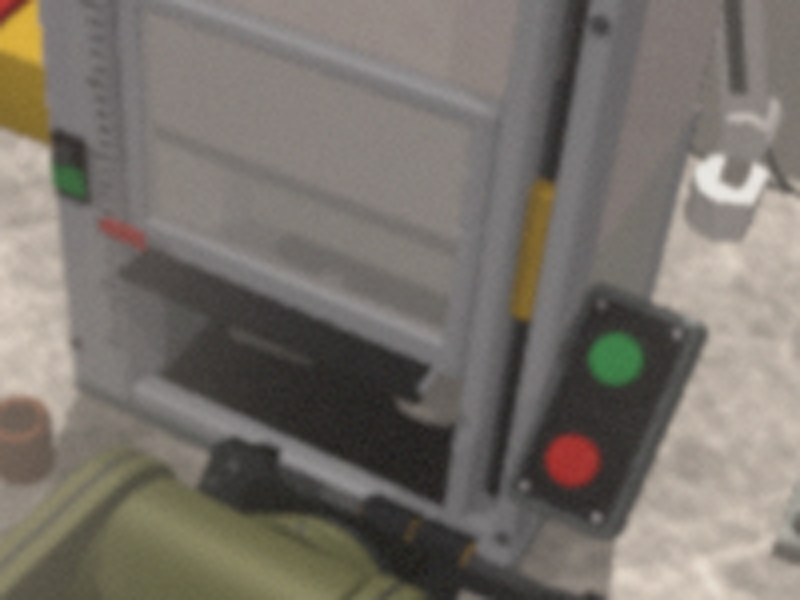

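The pointer tip is now at crop (100,226) and the band centre at (70,182). Along the rail direction the gap is about 33 crop px, which makes roughly 23 mm still to go. I'll push up from the last held height.

Run:
```python
from h import *
from rig import env
b=np.array([-.1168,0,.1202])
env.move_straight(world([-.22,0,.10]),vel=.2)
env.move_straight(world(b-[0,0,.02]),vel=.1,guard=10)
env.move_straight(world(b+[.001,0,.0]),vel=.05)
env.move_straight(world(b+[.002,0,.024]),vel=.025); env.pause(.2)
t=np.array(env.current_tool_pos());print(hood(t),env.current_force())
dz=.1422-t[2]
if dz>.0015: env.move_straight(world(b+[.002,0,.024+dz]),vel=.025); env.pause(.2); t=np.array(env.current_tool_pos());print(hood(t),env.current_force())
env.move_straight(t-.02*Z,vel=.08)
env.move_straight(t-.02*Z-.11*hx,vel=.15)
env.move_straight(world([-.23,-.16,.16]),vel=.2)
for k in("scene","top"):
    c=env.capture(k); pickle.dump(c,open(k+"4.pkl","wb"))
S,T=[pickle.load(open(k+"4.pkl","rb")) for k in("scene","top")]
cv2.imwrite("pics/scene4.png",cv2.resize(S["color"][110:185,205:305],(800,600),interpolation=cv2.INTER_CUBIC))
A,B=blob(S,(233,146),"r",9),blob(T,(223,152),"r",9)
p,e=tri(S,A[0],T,B[0]); print(A[0],A[1],B[0],B[1],hood(p).round(4),e)
e=S["eye"]
for q in(A[0],(221.9,139.6)): v=ray(S,q);  k=(-.1126-hood(e)[0])/(v@hx); print("scene-only",hood(e+k*v).round(4))
print(env.current_time_s())
```

```text
[-0.11701093 -0.00078508  0.14154666] [-10.85777784   1.47773776  -3.62358816]
[234.53846154 145.15384615] [230 142  10   7  39] [222.80952381 152.        ] [215 151  16   3  42] [-0.1111  0.105   0.1887] 0.002240356228814716
scene-only [-0.1126  0.1025  0.1912]
scene-only [-0.1126  0.1371  0.1923]
26.7667
```

View pics/scene4.png

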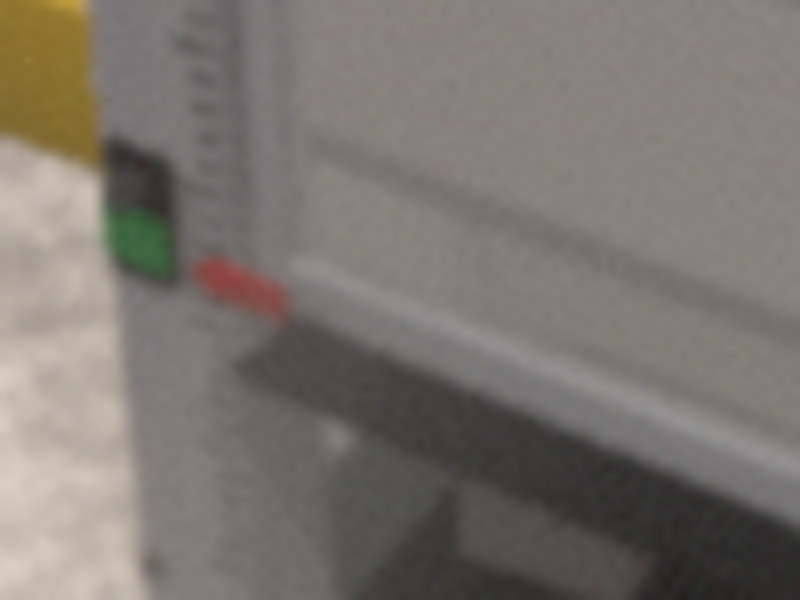

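The pointer tip at (195,270) lines up with the band centre at (140,240) along the rail direction, at most about 3 mm low. That is well inside the ±10 mm, and the hand is clear.

Run:
```python
from rig import env
print(env.current_force(),env.current_time_s()); env.pause(.3); print(env.sign_off())
```

```text
[ 1.05931232e-04 -1.25059622e-01 -6.98042487e-02] 26.7667
the job is handed in; nothing more can be done
None
```

Job handed in at about 27 s: I pressed the start button fully in (twice, the second time to confirm full travel) and let it return, then pushed the sash up until the pointer measured at most about 3 mm below the centre of the green band; the hand is clear and I saw no sign of contact with the stop button or loose parts.

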